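# Lift the sterilised instrument tray with its tray handle and hold it level

## Task

The instrument tray on the wire cooling stand has come out of the steriliser and must not be touched by hand: pick up the loose tray handle by its black grip, slide its flat tongue fully home into the pocket under the tray's front edge until the shoulders meet it, and with it lift the tray straight up, about 10 cm clear above its seat on the stand. Keep it level and steady with all the instruments still in it, touch neither tray nor instruments with the gripper, leave the things around alone, and finish while still holding the tray up there over the stand.

Things in the scene. Friction and masses are not known exactly. Their poses are not given: they have to be found in the camera images.
- stand: fixed wire cooling stand, bare steel, 134 mm deep (x) x 223 wide (y). Origin on the counter under its centre; -x is its front, z up. Two rails (at y = 78 and -78 mm) carry the tray's underside 60 mm above the counter; the front between them is open. Lugs round all four sides rise 13 mm above the rails, with about 4 mm of play: a tray pushed back stops against them and leaves straight up.
- tray: shallow metal instrument tray on the stand, 113 (x) x 201 (y) x 18 mm, 0.16 kg plus 0.08 kg of instruments. Origin: centre of its underside, 60 mm above the counter on the stand; x front to back, y along its long side, z up. Under the middle of its front long edge (x = -55 mm) is a folded steel pocket for the handle's tongue; by its play the tray hangs back-edge-down by some 4 degrees.
- pocket_mouth (a point): middle of the pocket's mouth, 3 mm below the tray's underside, 57 mm above the counter on the stand; axes as the tray's. The pocket is a flat slot open to the front, 42 mm wide (y), 6 mm high, 42 mm deep; the tongue goes in along the tray's +x. Its 3 mm bottom plate ends in a lip turned down that juts 7 mm ahead of the mouth, as low as 11 mm below the tray's underside.
- tray_handle: loose tray handle, 0.17 kg, standing on the counter on its flat underside: steel tongue 36 mm wide, 3 thick, 42 long with round nose; behind it a plate 60 wide, 50 long, 4 thick whose step makes two shoulders; from its rear a neck leans up and forward to a black grip. Origin: middle of the shoulder line, underside; x out along the tongue, z up. Fully home, it is at x = -55 mm in the tray's frame.
- handle_grip (a point): where to take the black grip, 15 mm ahead of the handle's origin and 88 mm above its underside; axes as the handle's. The grip is an upright plate 13 mm thick (x), 70 wide (y), from 63 to 105 mm above the underside. Pinch it from above across the 13 mm, TCP at this point; below 60 mm the neck is in the way. A grip of 25 to 50 N holds the load without turning.
- tongue_tip (a point): tip of the tongue's nose, at mid-thickness: 42 mm ahead of the handle's origin, 1.5 mm above its underside; axes as the handle's.
- scissors: small scissors lying flat in the tray, 57 x 123 x 6 mm; origin under their middle.
- tweezers_a: steel slant tweezers lying in the tray, 12 x 98 x 9 mm; origin under their middle.
- tweezers_b: second slant tweezers lying in the tray, 12 x 98 x 9 mm; origin under their middle.
- cream_pot_a: bystander: round cream pot, 68 mm across, 43 mm high; origin centre of underside.
- cotton_pads: bystander: stack of cotton pads, 59 mm across, 41 mm high; origin centre of underside.
- timer: bystander: round wind-up timer, 55 mm across, 35 mm high; origin centre of underside.
- tonic_a: bystander: slim white bottle, 44 mm across, 146 mm high; origin centre of underside.
- oil_dropper_a: bystander: brown dropper bottle, 34 mm across, 102 mm high; origin centre of underside.
- strip_roll: bystander: white roll standing on end, 67 mm across, 70 mm high; origin centre of underside.
- candle_0: bystander: small apple-shaped candle, 36 mm across, 41 mm high; origin centre of underside.
- cream_pot_b: bystander: small round cream pot, 60 mm across, 38 mm high; origin centre of underside.

How it is judged:
On the way, in this order (a step that is already met when the one before it is completed fails the run):
1. the tray handle is picked up in the gripper, clear of the counter (contact force between the fingers and tray_handle above 1 N and height (world z) of tray_handle above 0.02 m), for 0.2 s.
2. the tongue is fully home in the pocket (within 5 mm of the shoulders' stop) while the tray still lies on the stand (contact force between the fingers and tray_handle above 1 N and x of tongue_tip in the frame of tray above -0.018 m and y of tongue_tip in the frame of tray between -0.006 and 0.006 m and z of tongue_tip in the frame of tray between -0.008 and 0.001 m and z of tray in the frame of stand below 0.068 m), for 0.2 s.
3. the tray is lifted on the tongue at least 80 mm above its seat, level within 0.14 rad (contact force between the fingers and tray_handle above 1 N and x of tongue_tip in the frame of tray above -0.018 m and y of tongue_tip in the frame of tray between -0.006 and 0.006 m and z of tongue_tip in the frame of tray between -0.008 and 0.001 m and z of tray in the frame of stand above 0.14 m and horizontal distance between tray and stand below 0.05 m and angle between tray's own z axis and vertical below 0.14 rad), for 0.3 s.
At the end, for the whole second after the job is handed in: The fingers hold the handle, its tongue home in the pocket within 5 mm; the tray hangs on it alone, at least 80 mm above its seat and over the stand within 50 mm, level within 0.14 rad, still (under 15 mm/s, 0.1 rad/s); scissors and both tweezers lie in the tray (all of step 3 and x of scissors in the frame of tray between -0.053 and 0.053 m and y of scissors in the frame of tray between -0.098 and 0.098 m and z of scissors in the frame of tray between -0.004 and 0.02 m and x of tweezers_a in the frame of tray between -0.053 and 0.053 m and y of tweezers_a in the frame of tray between -0.098 and 0.098 m and z of tweezers_a in the frame of tray between -0.004 and 0.02 m and x of tweezers_b in the frame of tray between -0.053 and 0.053 m and y of tweezers_b in the frame of tray between -0.098 and 0.098 m and z of tweezers_b in the frame of tray between -0.004 and 0.02 m and linear speed of tray below 0.015 m/s and angular speed of tray below 0.1 rad/s and contact force between tray and stand below 0.05 N and contact force between each of the arm, the fingers and tray below 0.3 N); the arm keeps its last pose, push and grip.
It fails at once if the fingers or the arm touch the tray or an instrument (contact force between any of the fingers, the arm and tray above 0.5 N or contact force between any of the fingers, the arm and scissors above 0.5 N or contact force between any of the fingers, the arm and tweezers_a above 0.5 N or contact force between any of the fingers, the arm and tweezers_b above 0.5 N).
It fails at once if the tray tips by more than 0.3 rad (angle between tray's own z axis and vertical above 0.3 rad).
It fails at once if a thing around is moved by more than 30 mm (distance of any of cream_pot_a, cotton_pads, timer, tonic_a, oil_dropper_a, strip_roll, candle_0, cream_pot_b from where it was at the start of the episode above 0.03 m).
It also fails if it takes over 51 s, if anything falls off the work surface, if the arm or the gripper's body presses on something with over 40 N, if the wrist force passes 120 N, or if a joint passes its speed limit or range.

## Robot

A 6-joint arm with a two-finger parallel gripper is mounted at the origin on a cart in front of the work surface, level with it; the furniture and walls round the work are solid. World frame = base frame: x ahead of the robot, y to its left, z up, the work surface at z = 0. Lengths are in m, angles in rad, forces in N, time in s.
With the tool pointing down it reaches from about 0.35 to 0.875 m from the base axis. Payload 4.2 kg.
Tool frame: the origin (TCP) lies between the finger pads, 19 mm behind the fingertips; this is the grasp point; z points along the fingers, y is the line along which they close (so a half turn about z gives the same grasp; the last joint's range is limited). The gripper opens to 87 mm and grips with 3 to 60 N. Pads are 19 mm wide; open, the fingers measure 117 mm over their backs; the gripper's body (75 mm by 190 mm) begins 51 mm behind the grasp point.
Start: joints at [1.403, 0.385, 0.008, 0, -1.194, -0.259], TCP at [0.259, 0.569, 0.241] pointing down, gripper open.
Joint ranges: [-3.14, 3.14], [-1.21, 2.06], [-1.07, 1.41], [-3.16, 2.05], [-2.99, -0.16], [-3.1, 3.1]. Speed limits (rad/s): [2.79, 2.79, 3.14, 3.14, 3.14, 3.14].

## Interface

Orientations are given as a rotation vector (axis times angle).
In Python, from bench import robot, grab_frame, job gives the robot as it stands.
- The arm moves only by the shell command python3 -m crank 'ROWS' [FORCE]. ROWS is JSON, a list of rows, each an object of numbers: "tx", "ty", "tz": the shift along the tool's x, y, z each as a share of 300 mm, from -1 to 1; "ax", "ay", "az": the turn, a rotation vector about the tool's x, y, z each as a share of pi/2 rad, from -1 to 1; "fingers": the closure, from -1 (fully open) to 1 (shut). A call has exactly 5 rows; each row shifts and turns the commanded pose from where the row before left it, along the tool's axes as they then stand; what a row does not reach is not made up. A row lasts 1/8 s, in which the tool goes at most 62.5 mm and 10.7 degrees, less where a joint would pass 70% of its speed; a pose out of reach is approached as far as the arm can. A call with a number of a shift or a turn outside -1 to 1 is refused whole. A call with a gripper value outside its range is refused whole. The fingers move at their own pace and stop on an object; FORCE is the grip in N (left out, the last holds). Time passes only in rows, so rows that do not move let the fingers close, or fill a call up. It gives the time, the measured TCP pose, the force, the opening and the grip force at its end, in the units of the state.
- robot.observe(): the state, without advancing time (a new reading comes with each control period).
- grab_frame(name): name is "scene" or "side" or "wrist"; returns a dict with "img" (420x560x3 uint8, red, green, blue), "depth" (420x560 float32, m along the optical axis (not along the pixel's ray), 0 where there is no reading), "vertical_fov" (degrees; the focal length in pixels is half the picture's height over the tangent of half this angle, whatever the lens; pixels are square), "cx", "cy" (the principal point, pixels), "extrinsics" (4x4, takes a point from world to camera coordinates); the wrist camera has in their place "hand_eye" (4x4, takes a point from camera to tool coordinates, whose origin is the TCP and whose axes are the flange's). Camera axes: x right, y up, looking along -z (the intrinsics and any distortion apply to the point x, -y, -z); pixel columns grow to the right and rows downward; lengths in m; the calibration is good to about 2 mm. A picture is of the moment at which its call begins: read the wrist's pose just before it.
- job.finish_job(): hands the job in; it is judged then, once.
The state is a dict: "time": time; "qpos": joint angles; "joint_velocities": joint speeds; "joint_torque": joint torques, N m; "tool_pos": TCP position; "tcp_rot": TCP orientation; "contact_force": force on the tool from outside, world axes, zero at the start; "moment": the same for the moment, N m; "finger_gap": finger opening in m; "grasp_force": force on a finger pad.
Only numpy, scipy, OpenCV 4.12 (cv2) and the standard library are available. Lean on these libraries where they do the work, as an engineer would, in place of code of your own. Each camera call takes 0.05 s, during which the arm holds its last target. There are 200 camera calls.

## Working session

There is one attempt and no reset: what is moved stays moved. The work goes in short steps, Python scripts to look and compute and a shell command to move; the robot and the scene stay as the last step left them, time stands still between calls to the robot, and variables do not carry over. Pictures are saved under pics/ and viewed, at most 10 in all, crops included, and the job is handed in when it is done.

```bash
mkdir -p pics
cat > h.py <<'E'
import numpy as np, cv2
from scipy.spatial.transform import Rotation as R
from bench import robot, grab_frame, job
def cloud(name):
    s=robot.observe(); f=grab_frame(name); d=f["depth"]; h,w=d.shape
    fl=h/2/np.tan(np.radians(f["vertical_fov"])/2)
    v,u=np.mgrid[:h,:w]
    P=np.stack([(u-f["cx"])/fl*d,-(v-f["cy"])/fl*d,-d],-1)
    if "extrinsics" in f: T=np.linalg.inv(np.array(f["extrinsics"]))
    else:
        T=np.eye(4);T[:3,:3]=R.from_rotvec(s["tcp_rot"]).as_matrix();T[:3,3]=s["tool_pos"];T=T@np.array(f["hand_eye"])
    W=P@T[:3,:3].T+T[:3,3]; W[d==0]=np.nan
    return f,W,T
E
python3 - <<'E'
from h import *
s=robot.observe();print({k:np.round(v,3) for k,v in s.items()})
for n in("scene","side"):
    f,W,T=cloud(n);np.save(f"pics/{n}.npy",W);cv2.imwrite(f"pics/{n}.png",f["img"][...,::-1])
    print(n,[k for k in f],T[:3,3],-T[:3,2],f["vertical_fov"])
    if "distortion" in f:print(f["distortion"])
E
```

```text
{'time': np.float64(0.0), 'qpos': array([ 1.403e+00,  3.860e-01,  7.000e-03, -1.000e-03, -1.194e+00,
       -2.590e-01]), 'joint_velocities': array([ 0.001, -0.003, -0.002,  0.001, -0.   , -0.001]), 'joint_torque': array([-1.0000e-03, -3.9067e+01,  1.8741e+01,  4.2200e+00,  1.1000e-02,
       -0.0000e+00]), 'tool_pos': array([0.258, 0.568, 0.24 ]), 'tcp_rot': array([ 3.068e+00, -6.650e-01, -1.000e-03]), 'contact_force': array([-0.033, -0.057,  0.564]), 'moment': array([ 0.004, -0.022, -0.019]), 'grasp_force': np.float64(0.0), 'finger_gap': np.float64(0.087)}
scene ['img', 'depth', 'vertical_fov', 'cx', 'cy', 'extrinsics'] [-0.26492493 -0.32294074  0.8717861 ] [ 0.6541034   0.34742832 -0.67189457] 54.22631661247695
side ['img', 'depth', 'vertical_fov', 'cx', 'cy', 'extrinsics'] [0.472825   0.90151951 1.4792237 ] [ 0.005881   -0.50590956 -0.86256648] 43.09121286679482
```

View pics/scene.png

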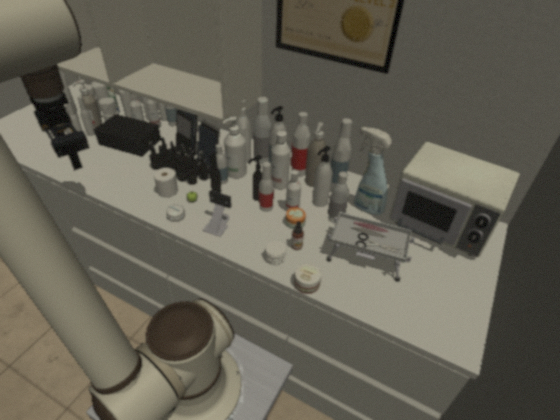

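View pics/side.png

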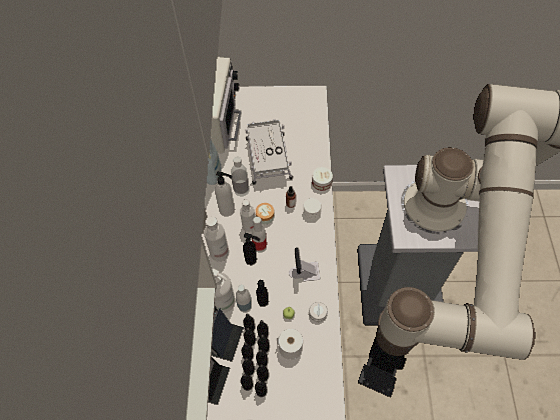

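The scene view shows the handle near (217,212) and the tray on its stand near (370,240). In the side view they are at (303,268) and (268,150). Next I'll measure both roughly.

Run:
```python
from h import *
for n,boxes in(("side",dict(handle=(283,243,325,285),tray=(240,115,298,185))),("scene",dict(handle=(200,190,236,240),tray=(318,205,420,280)))):
    W=np.load(f"pics/{n}.npy")
    for k,(a,b,c,d) in boxes.items():
        P=W[b:d,a:c].reshape(-1,3);P=P[np.isfinite(P).all(1)]
        lo=(0.03,0.055,) 
        for z0,z1 in((-.01,.003),(.003,.02),(.02,.05),(.05,.06),(.06,.072),(.072,.1),(.1,.12)):
            Q=P[(P[:,2]>z0)&(P[:,2]<z1)]
            if len(Q)>4: print(n,k,z0,len(Q),Q.min(0).round(3),Q.max(0).round(3),np.median(Q,0).round(3))
    # map of all objects
W=np.load("pics/side.npy")
for nm,(u,v) in dict(potA=(321,178),potB=(312,207),drop=(290,195),cot=(265,211),timer=(318,311),candle=(289,312),roll=(290,342),tonic=(258,240),blk=(262,293),grip=(297,262)).items(): print(nm,W[v,u].round(3))
im=cv2.imread("pics/side.png")
a=cv2.resize(im[110:200,230:350],(800,600),interpolation=cv2.INTER_CUBIC)[:, :]
cv2.imwrite("pics/c1.png",np.hstack([cv2.resize(im[110:195,230:340],(400,310),interpolation=2),cv2.resize(im[235:300,270:335],(310,310),interpolation=2)]))
```

```text
side handle -0.01 1171 [ 0.365  0.134 -0.01 ] [0.494 0.277 0.003] [ 0.431  0.197 -0.001]
side handle 0.003 349 [0.366 0.141 0.003] [0.494 0.278 0.02 ] [0.421 0.233 0.005]
side handle 0.02 77 [0.406 0.22  0.02 ] [0.437 0.251 0.05 ] [0.421 0.237 0.036]
side handle 0.05 20 [0.428 0.222 0.05 ] [0.44  0.253 0.06 ] [0.437 0.239 0.054]
side handle 0.06 9 [0.437 0.228 0.06 ] [0.457 0.271 0.07 ] [0.444 0.245 0.066]
side handle 0.072 42 [0.441 0.215 0.074] [0.458 0.274 0.1  ] [0.45  0.264 0.092]
side handle 0.1 82 [0.441 0.206 0.1  ] [0.458 0.274 0.111] [0.45  0.236 0.104]
side tray -0.01 1541 [ 0.442 -0.39  -0.01 ] [ 0.648 -0.082  0.003] [ 0.511 -0.241 -0.001]
side tray 0.003 402 [ 0.442 -0.382  0.003] [ 0.647 -0.079  0.02 ] [ 0.52  -0.207  0.005]
side tray 0.02 116 [ 0.47  -0.351  0.02 ] [ 0.644 -0.09   0.049] [ 0.575 -0.111  0.025]
side tray 0.05 474 [ 0.466 -0.336  0.05 ] [ 0.642 -0.05   0.06 ] [ 0.548 -0.189  0.058]
side tray 0.06 1158 [ 0.466 -0.306  0.06 ] [ 0.617 -0.039  0.072] [ 0.543 -0.191  0.064]
side tray 0.072 236 [ 0.466 -0.302  0.072] [ 0.628 -0.031  0.098] [ 0.572 -0.142  0.07
[... 836 characters left out ...]

scene tray 0.02 513 [ 0.36  -0.303  0.02 ] [ 0.729 -0.031  0.05 ] [ 0.671 -0.178  0.039]
scene tray 0.05 387 [ 0.465 -0.305  0.05 ] [ 0.7   -0.034  0.06 ] [ 0.572 -0.209  0.056]
scene tray 0.06 2275 [ 0.462 -0.306  0.06 ] [ 0.697 -0.04   0.072] [ 0.551 -0.194  0.064]
scene tray 0.072 591 [ 0.465 -0.303  0.072] [ 0.685 -0.051  0.1  ] [ 0.599 -0.227  0.077]
scene tray 0.1 64 [ 0.669 -0.282  0.1  ] [ 0.678 -0.235  0.119] [ 0.673 -0.265  0.107]
potA [ 0.369 -0.078  0.042]
potB [0.401 0.034 0.045]
drop [0.47  0.003 0.068]
cot [0.549 0.045 0.041]
timer [0.394 0.372 0.031]
candle [0.476 0.374 0.029]
roll [0.474 0.458 0.02 ]
tonic [0.561 0.21  0.159]
blk [0.551 0.344 0.099]
grip [0.452 0.25  0.1  ]
```

View pics/c1.png

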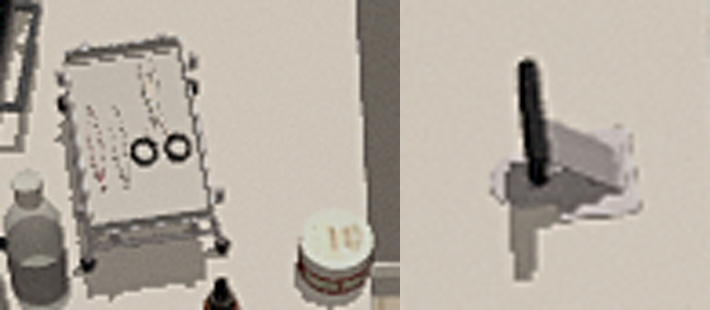

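The crop shows the black grip standing nearly along y, with the plate at its lower x side, so the tongue points to +x. The tray is slightly yawed, and a cream pot stands off to its front-left side. I'll go over the handle for a close wrist view.

```bash
cat >> h.py <<'E'
def down(yaw_y):  # tool down, tool y axis at world angle yaw_y (deg)
    a=np.radians(yaw_y); y=np.array([np.cos(a),np.sin(a),0]); z=np.array([0,0,-1.]); return np.stack([np.cross(y,z),y,z],1)
def plan(p,Rt,n=5,p0=None,R0=None):
    s=robot.observe(); p0=s["tool_pos"] if p0 is None else p0; R0=R.from_rotvec(s["tcp_rot"]).as_matrix() if R0 is None else R0
    rv=R.from_matrix(R0.T@Rt).as_rotvec(); d=(np.array(p)-p0)/n
    for i in range(n):
        Ri=R0@R.from_rotvec(rv*i/n).as_matrix()
        print((Ri.T@d/.3).round(4),(rv/n/(np.pi/2)).round(4))
    print("mm/row",np.linalg.norm(d)*1e3,"deg/row",np.degrees(np.linalg.norm(rv))/n)
E
python3 - <<'E'
from h import *
f,W,T=cloud("wrist");print(np.array(f["hand_eye"]).round(3),f["vertical_fov"])
plan([.36,.24,.32],down(180),10)
E
```

```text
[[-0.002  0.969  0.248  0.067]
 [ 1.     0.002  0.001  0.   ]
 [ 0.     0.248 -0.969 -0.144]
 [ 0.     0.     0.     1.   ]] 67.8410024473574
[ 0.0761  0.0857 -0.0264] [ 0.0001 -0.0001  0.0728]
[ 0.0854  0.0765 -0.0264] [ 0.0001 -0.0001  0.0728]
[ 0.0936  0.0662 -0.0264] [ 0.0001 -0.0001  0.0728]
[ 0.1005  0.0551 -0.0264] [ 0.0001 -0.0001  0.0728]
[ 0.1062  0.0433 -0.0265] [ 0.0001 -0.0001  0.0728]
[ 0.1104  0.0309 -0.0265] [ 0.0001 -0.0001  0.0728]
[ 0.1132  0.0181 -0.0265] [ 0.0001 -0.0001  0.0728]
[ 0.1145  0.005  -0.0265] [ 0.0001 -0.0001  0.0728]
[ 0.1143 -0.0081 -0.0265] [ 0.0001 -0.0001  0.0728]
[ 0.1127 -0.0211 -0.0265] [ 0.0001 -0.0001  0.0728]
mm/row 35.29448731014984 deg/row 6.5536142095424355
```

Run:
```python
from h import *
plan([.44,.31,.26],down(180),10)
```

```text
[ 0.0907  0.0534 -0.0064] [ 0.0001 -0.0001  0.0728]
[ 0.0962  0.0427 -0.0064] [ 0.0001 -0.0001  0.0728]
[ 0.1005  0.0314 -0.0065] [ 0.0001 -0.0001  0.0728]
[ 0.1034  0.0198 -0.0065] [ 0.0001 -0.0001  0.0728]
[ 0.105   0.0078 -0.0065] [ 0.0001 -0.0001  0.0728]
[ 0.1052 -0.0042 -0.0065] [ 0.0001 -0.0001  0.0728]
[ 0.104  -0.0162 -0.0065] [ 0.0001 -0.0001  0.0728]
[ 0.1015 -0.028  -0.0065] [ 0.0001 -0.0001  0.0728]
[ 0.0977 -0.0394 -0.0065] [ 0.0001 -0.0001  0.0728]
[ 0.0925 -0.0503 -0.0065] [ 0.0001 -0.0001  0.0728]
mm/row 31.647572355687327 deg/row 6.5536142095424355
```

```bash
python3 -m crank '[{"tx":0.091,"ty":0.053,"tz":-0.0065,"az":0.073,"fingers":-1},{"tx":0.096,"ty":0.043,"tz":-0.0065,"az":0.073,"fingers":-1},{"tx":0.1,"ty":0.031,"tz":-0.0065,"az":0.073,"fingers":-1},{"tx":0.103,"ty":0.02,"tz":-0.0065,"az":0.073,"fingers":-1},{"tx":0.105,"ty":0.008,"tz":-0.0065,"az":0.073,"fingers":-1}]' 40
python3 -m crank '[{"tx":0.105,"ty":-0.004,"tz":-0.0065,"az":0.073,"fingers":-1},{"tx":0.104,"ty":-0.016,"tz":-0.0065,"az":0.073,"fingers":-1},{"tx":0.1,"ty":-0.028,"tz":-0.0065,"az":0.073,"fingers":-1},{"tx":0.098,"ty":-0.039,"tz":-0.0065,"az":0.073,"fingers":-1},{"tx":0.092,"ty":-0.05,"tz":-0.0065,"az":0.073,"fingers":-1}]'
python3 -m crank '[{"fingers":-1},{"fingers":-1},{"fingers":-1},{"fingers":-1},{"fingers":-1}]'
python3 - <<'E'
from h import *
f,W,T=cloud("wrist");np.save("pics/w1.npy",W);cv2.imwrite("pics/w1.png",f["img"][...,::-1])
P=W.reshape(-1,3);P=P[np.isfinite(P).all(1)]
P=P[(P[:,0]>.35)&(P[:,0]<.52)&(P[:,1]>.16)&(P[:,1]<.31)]
print("floor",np.median(P[P[:,2]<.012,2]))
G=P[(P[:,2]>.098)&(P[:,2]<.112)]
print("grip",len(G),np.median(G[:,2]),cv2.minAreaRect((G[:,:2]*1e3).astype(np.float32)))
N=P[(P[:,2]>.0025)&(P[:,2]<.012)]
print(len(N),N.min(0),N.max(0))
E
```

```text
floor 0.0008389670929300208
grip 0 nan ((0.0, 0.0), (0.0, 0.0), 0.0)
5 [0.35013746 0.29031807 0.00250028] [0.35938844 0.30933501 0.00314161]invalid input
invalid input
invalid input
  return _methods._mean(a, axis=axis, dtype=dtype,
  ret = ret.dtype.type(ret / rcount)
```

View pics/w1.png

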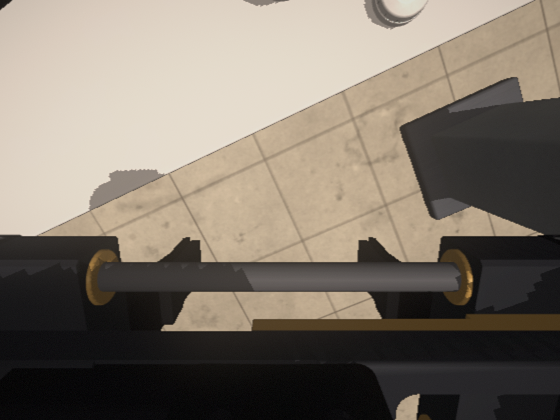

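The calls were refused and the arm hasn't moved: this wrist view shows only the counter edge and the fingers. The rows probably need every key.

```bash
python3 -m crank '[{"tx":0.091,"ty":0.053,"tz":-0.0065,"ax":0,"ay":0,"az":0.073,"fingers":-1},{"tx":0.096,"ty":0.043,"tz":-0.0065,"ax":0,"ay":0,"az":0.073,"fingers":-1},{"tx":0.1,"ty":0.031,"tz":-0.0065,"ax":0,"ay":0,"az":0.073,"fingers":-1},{"tx":0.103,"ty":0.02,"tz":-0.0065,"ax":0,"ay":0,"az":0.073,"fingers":-1},{"tx":0.105,"ty":0.008,"tz":-0.0065,"ax":0,"ay":0,"az":0.073,"fingers":-1}]' 40
```

```text
time: 0.82
tool_pos: [0.3496, 0.4388, 0.2509]
tcp_rot: [2.754, -1.511, -0.0]
contact_force: [0.6, 0.8, 1.0]
finger_gap: 0.087
grasp_force: 0.0
```

```bash
python3 -m crank '[{"tx":0.105,"ty":-0.004,"tz":-0.0065,"ax":0,"ay":0,"az":0.073,"fingers":-1},{"tx":0.104,"ty":-0.016,"tz":-0.0065,"ax":0,"ay":0,"az":0.073,"fingers":-1},{"tx":0.1,"ty":-0.028,"tz":-0.0065,"ax":0,"ay":0,"az":0.073,"fingers":-1},{"tx":0.098,"ty":-0.039,"tz":-0.0065,"ax":0,"ay":0,"az":0.073,"fingers":-1},{"tx":0.092,"ty":-0.05,"tz":-0.0065,"ax":0,"ay":0,"az":0.073,"fingers":-1}]'
python3 - <<'E'
from h import *
f,W,T=cloud("wrist");np.save("pics/w1.npy",W);cv2.imwrite("pics/w2.png",f["img"][...,::-1])
P=W.reshape(-1,3);P=P[np.isfinite(P).all(1)]
P=P[(P[:,0]>.35)&(P[:,0]<.52)&(P[:,1]>.16)&(P[:,1]<.31)]
print("floor",np.median(P[P[:,2]<.012,2]))
G=P[(P[:,2]>.098)&(P[:,2]<.112)]
print("grip",len(G),np.median(G[:,2]),cv2.minAreaRect((G[:,:2]*1e3).astype(np.float32)))
N=P[(P[:,2]>.0025)&(P[:,2]<.012)]
print(len(N),N.min(0),N.max(0))
print(robot.observe()["joint_velocities"].round(3))
E
```

```text
time: 1.45
tool_pos: [0.4396, 0.3099, 0.2607]
tcp_rot: [2.214, -2.228, -0.0]
contact_force: [0.5, 1.0, 0.6]
finger_gap: 0.0869
grasp_force: 0.0
floor 0.0008761799724141817
grip 1043 0.10508867922696785 ((449.65716552734375, 238.366943359375), (13.027603149414062, 69.68940734863281), 5.305123805999756)
1683 [0.35049922 0.16043908 0.00250038] [0.51963439 0.30874963 0.01188003]
[ 0.044  0.003 -0.    -0.011  0.011  0.084]
```

View pics/w2.png

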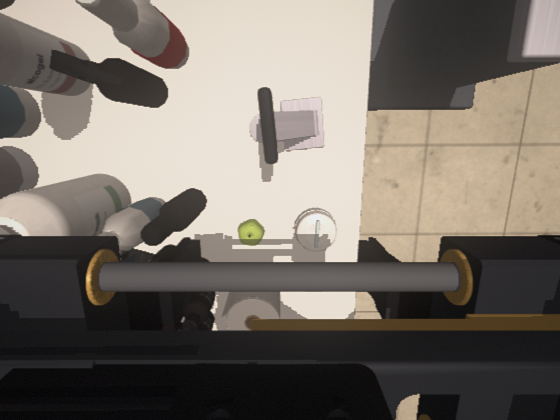

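The wrist view shows the grip at (267,125) and the plate behind it at (303,123). A pump bottle's head reaches to (165,90). The grip rectangle measures 13.0 × 69.7 mm and its top is at z 0.105, which matches the given sizes. I'll check the gripper body's clearance to the bottles, and plan the descent.

Run:
```python
from h import *
for W in (np.load("pics/w1.npy"),np.load("pics/side.npy"),np.load("pics/scene.npy")):
    P=W.reshape(-1,3);P=P[np.isfinite(P).all(1)]
    Q=P[(P[:,2]>.115)&(P[:,2]<.2)&(P[:,0]>.44)&(P[:,0]<.6)&(P[:,1]>.12)&(P[:,1]<.36)]
    for y in np.arange(.12,.36,.02):
        q=Q[(Q[:,1]>=y)&(Q[:,1]<y+.02)]
        if len(q)>2: print(round(y,2),len(q),q[:,0].min().round(3),q[q[:,0].argmin(),2].round(3))
plan([.4497,.2384,.200],down(185.3),5)
```

```text
0.12 4 0.555 0.116
0.14 849 0.55 0.116
0.16 672 0.553 0.116
0.18 735 0.564 0.162
0.2 612 0.555 0.16
0.32 726 0.541 0.136
0.34 16 0.549 0.144
0.14 86 0.55 0.117
0.16 52 0.553 0.115
0.18 45 0.57 0.165
0.2 54 0.556 0.162
0.32 59 0.543 0.144
0.34 24 0.546 0.142
0.12 19 0.558 0.161
0.14 146 0.55 0.139
0.18 76 0.566 0.165
0.2 28 0.555 0.159
0.32 84 0.538 0.128
0.34 28 0.546 0.137
[ 0.046  -0.0065  0.0407] [ 0.     -0.0002 -0.0133]
[ 0.0462 -0.0055  0.0407] [ 0.     -0.0002 -0.0133]
[ 0.0463 -0.0046  0.0407] [ 0.     -0.0002 -0.0133]
[ 0.0464 -0.0036  0.0407] [ 0.     -0.0002 -0.0133]
[ 0.0464 -0.0026  0.0407] [ 0.     -0.0002 -0.0133]
mm/row 18.53718271017383 deg/row 1.1928624939108663
```

```bash
python3 -m crank '[{"tx":0.046,"ty":-0.0065,"tz":0.041,"ax":0,"ay":0,"az":-0.0133,"fingers":-1},{"tx":0.046,"ty":-0.0055,"tz":0.041,"ax":0,"ay":0,"az":-0.0133,"fingers":-1},{"tx":0.046,"ty":-0.0045,"tz":0.041,"ax":0,"ay":0,"az":-0.0133,"fingers":-1},{"tx":0.046,"ty":-0.0035,"tz":0.041,"ax":0,"ay":0,"az":-0.0133,"fingers":-1},{"tx":0.046,"ty":-0.0025,"tz":0.041,"ax":0,"ay":0,"az":-0.0133,"fingers":-1}]'
python3 - <<'E'
from h import *
plan([.4497,.2384,.088],down(185.3),5)
E
```

```text
time: 2.12
tool_pos: [0.4485, 0.2417, 0.1988]
tcp_rot: [2.333, -2.104, -0.0]
contact_force: [0.6, 1.0, 0.5]
finger_gap: 0.087
grasp_force: 0.0
[ 0.0023 -0.0006  0.0738] [ 0.     -0.      0.0013]
[ 0.0023 -0.0006  0.0738] [ 0.     -0.      0.0013]
[ 0.0023 -0.0006  0.0738] [ 0.     -0.      0.0013]
[ 0.0023 -0.0006  0.0738] [ 0.     -0.      0.0013]
[ 0.0023 -0.0006  0.0738] [ 0.     -0.      0.0013]
mm/row 22.16135652224247 deg/row 0.11877409384072446
```

```bash
python3 -m crank '[{"tx":0.001,"ty":-0.0005,"tz":0.074,"ax":0,"ay":0,"az":0,"fingers":-1},{"tx":0.001,"ty":-0.0005,"tz":0.074,"ax":0,"ay":0,"az":0,"fingers":-1},{"tx":0.001,"ty":-0.0005,"tz":0.074,"ax":0,"ay":0,"az":0,"fingers":-1},{"tx":0.001,"ty":0,"tz":0.074,"ax":0,"ay":0,"az":0,"fingers":-1},{"tx":0.001,"ty":0,"tz":0.074,"ax":0,"ay":0,"az":0,"fingers":-1}]'
python3 -m crank '[{"tx":0,"ty":0,"tz":0,"ax":0,"ay":0,"az":0,"fingers":-1},{"tx":0,"ty":0,"tz":0,"ax":0,"ay":0,"az":0,"fingers":-1},{"tx":0,"ty":0,"tz":0,"ax":0,"ay":0,"az":0,"fingers":-1},{"tx":0,"ty":0,"tz":0,"ax":0,"ay":0,"az":0,"fingers":-1},{"tx":0,"ty":0,"tz":0,"ax":0,"ay":0,"az":0,"fingers":-1}]'
python3 - <<'E'
from h import *
plan([.4497,.2384,.088],down(185.3),1)
E
```

```text
time: 2.75
tool_pos: [0.4492, 0.2408, 0.0875]
tcp_rot: [-2.332, 2.105, -0.0]
contact_force: [-0.4, -0.5, -0.3]
finger_gap: 0.0869
grasp_force: 0.0
time: 3.38
tool_pos: [0.4494, 0.2408, 0.0887]
tcp_rot: [-2.331, 2.105, -0.0]
contact_force: [0.5, 0.2, -0.3]
finger_gap: 0.0869
grasp_force: 0.0
[ 0.0082 -0.0003  0.0023] [-0.0004  0.0004  0.0059]
mm/row 2.5654461403993545 deg/row 0.5368262579714479
```

Correct the last 2.5 mm, then close.

```bash
python3 -m crank '[{"tx":0.008,"ty":0,"tz":0.002,"ax":0,"ay":0,"az":0.006,"fingers":-1},{"tx":0,"ty":0,"tz":0,"ax":0,"ay":0,"az":0,"fingers":-1},{"tx":0,"ty":0,"tz":0,"ax":0,"ay":0,"az":0,"fingers":1},{"tx":0,"ty":0,"tz":0,"ax":0,"ay":0,"az":0,"fingers":1},{"tx":0,"ty":0,"tz":0,"ax":0,"ay":0,"az":0,"fingers":1}]' 45
python3 -m crank '[{"tx":0,"ty":0,"tz":0,"ax":0,"ay":0,"az":0,"fingers":1},{"tx":0,"ty":0,"tz":0,"ax":0,"ay":0,"az":0,"fingers":1},{"tx":0,"ty":0,"tz":0,"ax":0,"ay":0,"az":0,"fingers":1},{"tx":0,"ty":0,"tz":0,"ax":0,"ay":0,"az":0,"fingers":1},{"tx":0,"ty":0,"tz":0,"ax":0,"ay":0,"az":0,"fingers":1}]' 45
```

```text
time: 4.0
tool_pos: [0.4495, 0.2383, 0.0877]
tcp_rot: [-2.322, 2.116, -0.0]
contact_force: [-0.3, 0.1, 0.2]
finger_gap: 0.0651
grasp_force: 0.0
time: 4.62
tool_pos: [0.4495, 0.2383, 0.0877]
tcp_rot: [2.322, -2.116, 0.0]
contact_force: [-0.5, 0.6, -0.9]
finger_gap: 0.0152
grasp_force: 0.0
```

```bash
python3 -m crank '[{"tx":0,"ty":0,"tz":0,"ax":0,"ay":0,"az":0,"fingers":1},{"tx":0,"ty":0,"tz":0,"ax":0,"ay":0,"az":0,"fingers":1},{"tx":0,"ty":0,"tz":0,"ax":0,"ay":0,"az":0,"fingers":1},{"tx":0,"ty":0,"tz":-0.02,"ax":0,"ay":0,"az":0,"fingers":1},{"tx":0,"ty":0,"tz":-0.06,"ax":0,"ay":0,"az":0,"fingers":1}]' 45
python3 -m crank '[{"tx":0,"ty":0,"tz":-0.12,"ax":0,"ay":0,"az":0,"fingers":1},{"tx":0,"ty":0,"tz":-0.12,"ax":0,"ay":0,"az":0,"fingers":1},{"tx":0,"ty":0,"tz":-0.12,"ax":0,"ay":0,"az":0,"fingers":1},{"tx":0,"ty":0,"tz":-0.12,"ax":0,"ay":0,"az":0,"fingers":1},{"tx":0,"ty":0,"tz":-0.12,"ax":0,"ay":0,"az":0,"fingers":1}]' 45
python3 - <<'E'
from h import *
plan([.44,-.12,.30],down(187),10)
W=np.load("pics/side.npy");P=W.reshape(-1,3);P=P[np.isfinite(P).all(1)]
Q=P[(P[:,2]>.055)&(P[:,2]<.075)&(P[:,0]>.44)&(P[:,0]<.66)&(P[:,1]>-.33)&(P[:,1]<-.03)]
print(cv2.minAreaRect((Q[:,:2]*1e3).astype(np.float32)))
E
```

```text
time: 5.25
tool_pos: [0.4488, 0.2377, 0.1112]
tcp_rot: [2.319, -2.115, -0.001]
contact_force: [1.4, -0.8, -0.9]
finger_gap: 0.013
grasp_force: 45.0
time: 5.88
tool_pos: [0.449, 0.238, 0.2931]
tcp_rot: [2.322, -2.117, -0.0]
contact_force: [0.6, 0.1, -1.7]
finger_gap: 0.0126
grasp_force: 45.0
[ 0.1185  0.014  -0.0023] [ 0.      0.     -0.0019]
[ 0.1185  0.0143 -0.0023] [ 0.      0.     -0.0019]
[ 0.1185  0.0147 -0.0023] [ 0.      0.     -0.0019]
[ 0.1184  0.015  -0.0023] [ 0.      0.     -0.0019]
[ 0.1184  0.0154 -0.0023] [ 0.      0.     -0.0019]
[ 0.1183  0.0158 -0.0023] [ 0.      0.     -0.0019]
[ 0.1183  0.0161 -0.0023] [ 0.      0.     -0.0019]
[ 0.1182  0.0165 -0.0023] [ 0.      0.     -0.0019]
[ 0.1182  0.0168 -0.0023] [ 0.      0.     -0.0019]
[ 0.1181  0.0172 -0.0023] [ 0.      0.     -0.0019]
mm/row 35.81589857302314 deg/row 0.17111565173422005
((559.3678588867188, -168.24391174316406), (277.5397033691406, 188.33145141601562), 88.91792297363281)
```

```bash
python3 -m crank '[{"tx":0.118,"ty":0.015,"tz":-0.002,"ax":0,"ay":0,"az":-0.002,"fingers":1},{"tx":0.118,"ty":0.015,"tz":-0.002,"ax":0,"ay":0,"az":-0.002,"fingers":1},{"tx":0.118,"ty":0.015,"tz":-0.002,"ax":0,"ay":0,"az":-0.002,"fingers":1},{"tx":0.118,"ty":0.015,"tz":-0.002,"ax":0,"ay":0,"az":-0.002,"fingers":1},{"tx":0.118,"ty":0.015,"tz":-0.002,"ax":0,"ay":0,"az":-0.002,"fingers":1}]' 45
python3 -m crank '[{"tx":0.118,"ty":0.016,"tz":-0.002,"ax":0,"ay":0,"az":-0.002,"fingers":1},{"tx":0.118,"ty":0.016,"tz":-0.002,"ax":0,"ay":0,"az":-0.002,"fingers":1},{"tx":0.118,"ty":0.017,"tz":-0.002,"ax":0,"ay":0,"az":-0.002,"fingers":1},{"tx":0.118,"ty":0.017,"tz":-0.002,"ax":0,"ay":0,"az":-0.002,"fingers":1},{"tx":0.118,"ty":0.017,"tz":-0.002,"ax":0,"ay":0,"az":-0.002,"fingers":1}]' 45
python3 -m crank '[{"tx":0,"ty":0,"tz":0,"ax":0,"ay":0,"az":0,"fingers":1},{"tx":0,"ty":0,"tz":0,"ax":0,"ay":0,"az":0,"fingers":1},{"tx":0,"ty":0,"tz":0,"ax":0,"ay":0,"az":0,"fingers":1},{"tx":0,"ty":0,"tz":0,"ax":0,"ay":0,"az":0,"fingers":1},{"tx":0,"ty":0,"tz":0,"ax":0,"ay":0,"az":0,"fingers":1}]' 45
python3 - <<'E'
from h import *
f,W,T=cloud("wrist");np.save("pics/w3.npy",W);cv2.imwrite("pics/w3.png",f["img"][...,::-1])
P=W.reshape(-1,3);P=P[np.isfinite(P).all(1)]
print(np.median(P[np.abs(P[:,2])<.006,2]))
Q=P[(P[:,0]>.44)&(P[:,0]<.64)&(P[:,1]>-.33)&(P[:,1]<-.03)&(P[:,2]>.04)&(P[:,2]<.1)]
print(np.histogram(Q[:,2],np.arange(.04,.1,.003)))
E
```

```text
time: 6.5
tool_pos: [0.4439, 0.0587, 0.2949]
tcp_rot: [-2.338, 2.098, 0.0]
contact_force: [0.6, -0.5, -1.2]
finger_gap: 0.013
grasp_force: 45.0
time: 7.12
tool_pos: [0.4394, -0.1198, 0.2979]
tcp_rot: [-2.354, 2.079, 0.0]
contact_force: [0.9, 0.5, -0.7]
finger_gap: 0.0127
grasp_force: 45.0
time: 7.75
tool_pos: [0.44, -0.1183, 0.2977]
tcp_rot: [2.356, -2.079, 0.0]
contact_force: [-0.6, 1.5, -2.5]
finger_gap: 0.0125
grasp_force: 45.0
0.0008089384838150804
(array([   43,    45,    46,    65,   270,   110,   352, 13295,  1762,
        1598,   816,   584,  1343,   278,    73,    81,    63,    54,
          64]), array([0.04 , 0.043, 0.046, 0.049, 0.052, 0.055, 0.058, 0.061, 0.064,
       0.067, 0.07 , 0.073, 0.076, 0.079, 0.082, 0.085, 0.088, 0.091,
       0.094, 0.097]))
```

View pics/w3.png

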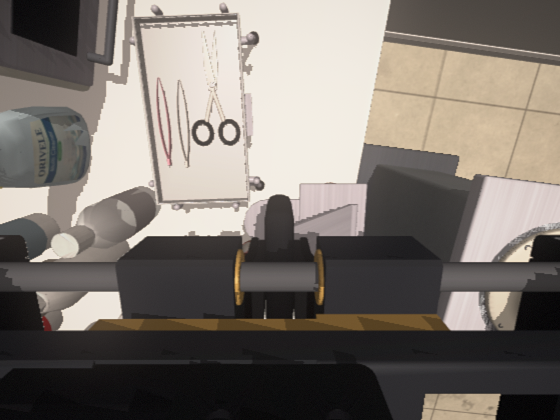

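The wrist view shows the whole tray, with corners near (137,18), (238,12), (249,198) and (160,204), and the pocket lip near (249,115). The held handle is at (280,215). I'll fit the tray rim, the floor and the handle's pose in the hand.

Run:
```python
from h import *
W=np.load("pics/w3.npy");s=robot.observe()
z=W[...,2]
def comp(mask,uv):
    n,l,st,_=cv2.connectedComponentsWithStats(mask.astype(np.uint8));return l==l[uv[1],uv[0]]
fl=comp((z>.058)&(z<.068),(155,50)); P=W[fl]
r=cv2.minAreaRect((P[:,:2]*1e3).astype(np.float32));print("floor",fl.sum(),np.median(P[:,2]),r)
A=np.c_[P[:,:2],np.ones(len(P))];print("plane",np.linalg.lstsq(A,P[:,2],rcond=None)[0])
c=np.array(r[0])/1e3
rim=(z>.0735)&(z<.083)&(np.abs(W[...,0]-c[0])<.085)&(np.abs(W[...,1]-c[1])<.13)
rim=cv2.morphologyEx(rim.astype(np.uint8),cv2.MORPH_CLOSE,np.ones((3,3)))
n,l,st,_=cv2.connectedComponentsWithStats(rim,connectivity=8);print(st[:,4][:12])
for i in np.argsort(-st[1:,4])[:4]+1:
    Q=W[l==i];print(st[i],Q.min(0).round(4),Q.max(0).round(4),np.median(Q[:,2]))
Q=W[(l>0)&np.isfinite(z)];print("rimrect",cv2.minAreaRect((Q[:,:2]*1e3).astype(np.float32)))
# pocket lip
q=(z>.042)&(z<.0575)&(np.abs(W[...,0]-c[0])<.085)&(np.abs(W[...,1]-c[1])<.04);q[:,:240]=0
L=W[q];print("lip",len(L),L.min(0),L.max(0),np.median(L,0))
# handle in the tool frame
T=R.from_rotvec(s["tcp_rot"]).as_matrix();H=(W-s["tool_pos"])@T
print("tcp",s["tool_pos"],np.degrees(np.arctan2(T[1,1],T[0,1])))
h=H[170:245,235:375].reshape(-1,3);h=h[np.isfinite(h).all(1)&(h[:,2]>.07)&(h[:,2]<.1)]
print("plate",len(h),h.min(0),h.max(0)); A=np.c_[h[:,:2],np.ones(len(h))]
g=h[(h[:,2]>.08)&(h[:,2]<.09)];A=np.c_[g[:,:2],np.ones(len(g))];print(np.linalg.lstsq(A,g[:,2],rcond=None)[0],np.median(g,0),len(g))
np.save("pics/h.npy",H)
for u in range(240,372,6):
    print(u,[None if not np.isfinite(H[v,u]).all() else tuple((H[v,u]*1e3).round(1)) for v in(190,205,220)])
```

```text
floor 15739 0.06281705903817586 ((545.3352661132812, -189.61044311523438), (106.5578842163086, 197.94964599609375), 8.833179473876953)
plane [ 0.00010577 -0.00116671  0.06281004]
[233060     15     16   1951     13     10    135]
[ 130   13  120  197 1951] [nan nan nan] [nan nan nan] nan
[115 196  26  26 135] [ 0.6037 -0.0868  0.0727] [ 0.6302 -0.0596  0.0841] 0.07817293337142611
[152   6   4   5  16] [ 0.5916 -0.294   0.0732] [ 0.5949 -0.2899  0.075 ] 0.07379154849742156
[219   4   5   4  15] [ 0.5211 -0.3046  0.072 ] [ 0.5253 -0.3012  0.0748] 0.07392792752725558
rimrect ((559.3846435546875, -182.69973754882812), (168.51385498046875, 230.29742431640625), 8.443692207336426)
lip 288 [ 0.47981161 -0.22212063  0.05066492] [ 0.4934066  -0.17517003  0.05734776] [ 0.48668197 -0.19922416  0.05377079]
tcp [ 0.44000315 -0.11835518  0.29763957] -172.86474073640423
plate 3368 [-0.01385505 -0.02636668  0.07007642] [0.02979201 0.06520761 0.08707174]
[ 0.00593344 -0.01286009  0.08340666] [0.01453181 0.02867848 0.08311249] 2990
240 [(np.float64(-3.6), np.float64(-47.7), np.float64(234.2)), (np.floa
[... 3074 characters left out ...]
348 [(np.float64(24.8), np.float64(51.3), np.float64(82.5)), (np.float64(14.6), np.float64(50.8), np.float64(77.4)), (np.float64(3.8), np.float64(51.0), np.float64(75.5))]
354 [(np.float64(24.9), np.float64(55.7), np.float64(82.1)), (np.float64(14.4), np.float64(55.4), np.float64(78.5)), (np.float64(2.5), np.float64(56.4), np.float64(79.9))]
360 [(np.float64(24.6), np.float64(60.4), np.float64(83.2)), (np.float64(13.2), np.float64(61.1), np.float64(83.4)), (np.float64(2.0), np.float64(61.4), np.float64(81.8))]
366 [(np.float64(-133.5), np.float64(301.2), np.float64(921.9)), (np.float64(-186.2), np.float64(303.9), np.float64(918.6)), (np.float64(-234.4), np.float64(301.2), np.float64(896.6))]
```

Run:
```python
from h import *
W=np.load("pics/w3.npy");z=W[...,2]
c=np.array([.5453,-.1896])
for a in(8.0,8.4,8.8,9.2):
    r=np.radians(a);E=np.array([[np.cos(r),np.sin(r)],[-np.sin(r),np.cos(r)]])
    L=(W[...,:2]-c)@E.T*1e3
    m=(z>.074)&(z<.082)&(np.abs(L[...,0])<60)&(np.abs(L[...,1])<104);Q=L[m]
    out=[]
    # edge positions fitted per side: slope of outer edges
    for ax,sg in((0,-1),(0,1),(1,-1),(1,1)):
        lim=(52,97)[ax];k=Q[(Q[:,ax]*sg>lim)&(np.abs(Q[:,1-ax])<(85,45)[ax])]
        p=np.polyfit(k[:,1-ax],k[:,ax],1);out.append((len(k),round(p[0]*57.3,2),round(p[1],2),k[:,ax].min().round(1),k[:,ax].max().round(1)))
    print(a,out)
    if a==8.8:
        m=(z>.045)&(z<.0575)&(L[...,0]>-75)&(L[...,0]<-50)&(np.abs(L[...,1])<35);q=L[m];print(" lip",len(q),np.percentile(q[:,1],[1,50,99]),np.percentile(q[:,0],[1,50,99]))
```

```text
8.0 [(402, np.float64(-0.98), np.float64(-56.2), np.float64(-58.6), np.float64(-53.2)), (496, np.float64(-0.56), np.float64(53.38), np.float64(52.0), np.float64(59.5)), (331, np.float64(1.06), np.float64(-99.02), np.float64(-101.0), np.float64(-97.0)), (189, np.float64(1.0), np.float64(99.33), np.float64(97.5), np.float64(101.3))]
8.4 [(402, np.float64(-0.58), np.float64(-56.19), np.float64(-58.2), np.float64(-53.8)), (535, np.float64(-0.31), np.float64(53.26), np.float64(52.0), np.float64(59.2)), (332, np.float64(0.66), np.float64(-99.01), np.float64(-101.0), np.float64(-97.3)), (190, np.float64(0.63), np.float64(99.32), np.float64(97.8), np.float64(101.0))]
8.8 [(403, np.float64(-0.18), np.float64(-56.19), np.float64(-57.7), np.float64(-54.4)), (560, np.float64(-0.06), np.float64(53.19), np.float64(52.0), np.float64(59.7)), (331, np.float64(0.25), np.float64(-99.0), np.float64(-101.0), np.float64(-97.6)), (189, np.float64(0.22), np.float64(99.31), np.float64(98.1), np.float64(100.8))]
 lip 288 [-23.21253129  -0.78807815  23.49151101] [-63.22522181 -59.34346231 -55.55039305]
9.2 [(404, np.float64(0.22), np.float64(-56.19), np.float64(-57.8), np.float64(-54.3)), (542, np.float64(0.05), np.float64(53.21), np.float64(52.0), np.float64(59.8)), (330, np.float64(-0.15), np.float64(-99.01), np.float64(-101.0), np.float64(-97.6)), (189, np.float64(-0.18), np.float64(99.3), np.float64(98.2), np.float64(100.6))]
```

Run:
```python
from h import *
plan([.4337,-.2071,.20],down(189.0),5)
plan([.4337,-.2071,.1432],down(189.0),5,np.array([.4337,-.2071,.20]),down(189.))
```

```text
[0.0582 0.0115 0.0651] [ 0.      0.     -0.0041]
[0.0581 0.0119 0.0651] [ 0.      0.     -0.0041]
[0.058  0.0123 0.0651] [ 0.      0.     -0.0041]
[0.0579 0.0127 0.0651] [ 0.      0.     -0.0041]
[0.0579 0.013  0.0651] [ 0.      0.     -0.0041]
mm/row 26.41882504670334 deg/row 0.37294888651588015
[0.     0.     0.0379] [0. 0. 0.]
[0.     0.     0.0379] [0. 0. 0.]
[0.     0.     0.0379] [0. 0. 0.]
[0.     0.     0.0379] [0. 0. 0.]
[0.     0.     0.0379] [0. 0. 0.]
mm/row 11.360000000000003 deg/row 0.0
```

```bash
python3 -m crank '[{"tx":0.058,"ty":0.0115,"tz":0.065,"ax":0,"ay":0,"az":-0.004,"fingers":1},{"tx":0.058,"ty":0.012,"tz":0.065,"ax":0,"ay":0,"az":-0.004,"fingers":1},{"tx":0.058,"ty":0.0125,"tz":0.065,"ax":0,"ay":0,"az":-0.004,"fingers":1},{"tx":0.058,"ty":0.0125,"tz":0.065,"ax":0,"ay":0,"az":-0.004,"fingers":1},{"tx":0.058,"ty":0.013,"tz":0.065,"ax":0,"ay":0,"az":-0.004,"fingers":1}]' 45
python3 -m crank '[{"tx":0,"ty":0,"tz":0.038,"ax":0,"ay":0,"az":0,"fingers":1},{"tx":0,"ty":0,"tz":0.038,"ax":0,"ay":0,"az":0,"fingers":1},{"tx":0,"ty":0,"tz":0.038,"ax":0,"ay":0,"az":0,"fingers":1},{"tx":0,"ty":0,"tz":0.038,"ax":0,"ay":0,"az":0,"fingers":1},{"tx":0,"ty":0,"tz":0.0,"ax":0,"ay":0,"az":0,"fingers":1}]' 45
python3 -m crank '[{"tx":0,"ty":0,"tz":0,"ax":0,"ay":0,"az":0,"fingers":1},{"tx":0,"ty":0,"tz":0,"ax":0,"ay":0,"az":0,"fingers":1},{"tx":0,"ty":0,"tz":0,"ax":0,"ay":0,"az":0,"fingers":1},{"tx":0,"ty":0,"tz":0,"ax":0,"ay":0,"az":0,"fingers":1},{"tx":0,"ty":0,"tz":0,"ax":0,"ay":0,"az":0,"fingers":1}]' 45
python3 - <<'E'
from h import *
plan([.4337,-.2071,.1432],down(189.0),1)
f,W,T=cloud("scene");np.save("pics/s2.npy",W);cv2.imwrite("pics/s2.png",cv2.resize(f["img"][170:300,270:450,::-1],(780,563),interpolation=2))
f,W,T=cloud("wrist");np.save("pics/w4.npy",W);cv2.imwrite("pics/w4.png",f["img"][...,::-1])
s=robot.observe();M=R.from_rotvec(s["tcp_rot"]).as_matrix();H=(W-s["tool_pos"])@M
m=(H[...,2]>.08)&(H[...,2]<.09)&(np.abs(H[...,0])<.04)&(H[...,1]>-.03)&(H[...,1]<.07);h=H[m]
print("plate",len(h),h.min(0),h.max(0),np.median(h,0))
c=np.array([.5443,-.1896]);r=np.radians(9);E=np.array([[np.cos(r),np.sin(r)],[-np.sin(r),np.cos(r)]]);L=(W[...,:2]-c)@E.T*1e3;z=W[...,2]
for n,m in dict(lip=(z>.045)&(z<.0575)&(L[...,0]>-66)&(L[...,0]<-57)&(np.abs(L[...,1])<35),front=(z>.074)&(z<.082)&(L[...,0]>-62)&(L[...,0]<-50)&(np.abs(L[...,1])<85)).items():
    q=L[m];print(n,len(q),np.percentile(q,[1,50,99],axis=0).round(1).tolist(),np.median(z[m]))
E
```

```text
time: 8.43
tool_pos: [0.4336, -0.2079, 0.1996]
tcp_rot: [-2.388, 2.042, -0.0]
contact_force: [1.3, 0.2, -2.1]
finger_gap: 0.0127
grasp_force: 45.0
time: 9.05
tool_pos: [0.433, -0.2071, 0.1537]
tcp_rot: [2.386, -2.042, -0.003]
contact_force: [0.4, 0.1, -1.6]
finger_gap: 0.0126
grasp_force: 45.0
time: 9.68
tool_pos: [0.4335, -0.2075, 0.1546]
tcp_rot: [-2.387, 2.043, -0.0]
contact_force: [-0.3, -0.2, -0.7]
finger_gap: 0.013
grasp_force: 45.0
[-0.0011 -0.0008  0.0381] [-0.0001 -0.     -0.0012]
mm/row 11.43375779663997 deg/row 0.1107278151980791
plate 2984 [-0.01368141 -0.026299    0.08000478] [0.02977602 0.06532569 0.08670567] [0.01451057 0.02897535 0.08316466]
lip 354 [[-62.4, -23.6], [-59.7, -4.5], [-57.1, 16.0]] 0.053173557908465896
front 497 [[-56.8, -83.9], [-55.6, -42.2], [-53.8, 6.9]] 0.07806158345217798
```

View pics/w4.png

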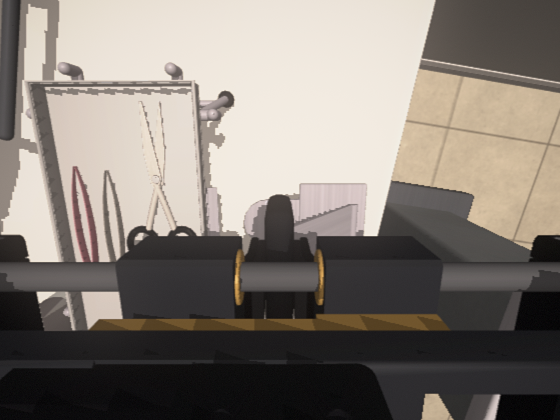

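The tongue (245,215) lines up with the pocket lip (213,205), and the tray pose agrees with the earlier fit. I'll lower to tongue height and slide in.

```bash
python3 -m crank '[{"tx":-0.001,"ty":0,"tz":0.0385,"ax":0,"ay":0,"az":0,"fingers":1},{"tx":0,"ty":0,"tz":0,"ax":0,"ay":0,"az":0,"fingers":1},{"tx":0,"ty":-0.03,"tz":0,"ax":0,"ay":0,"az":0,"fingers":1},{"tx":0,"ty":-0.03,"tz":0,"ax":0,"ay":0,"az":0,"fingers":1},{"tx":0,"ty":0,"tz":0,"ax":0,"ay":0,"az":0,"fingers":1}]' 45
python3 - <<'E'
from h import *
s=robot.observe();c=np.array([.5443,-.1896]);r=np.radians(9);E=np.array([[np.cos(r),np.sin(r)],[-np.sin(r),np.cos(r)]])
L=E@(s["tool_pos"][:2]-c)*1e3;print("local",L,s["tool_pos"][2]);plan(s["tool_pos"],down(189),1)
E
```

```text
time: 10.4
tool_pos: [0.4524, -0.2043, 0.1431]
tcp_rot: [-2.387, 2.042, -0.001]
contact_force: [-0.2, -0.4, -1.0]
finger_gap: 0.0126
grasp_force: 45.0
local [-93.01891406  -0.11123801] 0.1431135667356364
[0. 0. 0.] [-0.0005 -0.0002 -0.0008]
mm/row 0.0 deg/row 0.09081447047013179
```

```bash
python3 -m crank '[{"tx":0,"ty":-0.017,"tz":0,"ax":0,"ay":0,"az":0,"fingers":1},{"tx":0,"ty":-0.017,"tz":0,"ax":0,"ay":0,"az":0,"fingers":1},{"tx":0,"ty":-0.017,"tz":0,"ax":0,"ay":0,"az":0,"fingers":1},{"tx":0,"ty":-0.017,"tz":0,"ax":0,"ay":0,"az":0,"fingers":1},{"tx":0,"ty":0,"tz":0,"ax":0,"ay":0,"az":0,"fingers":1}]' 45
python3 - <<'E'
from h import *
s=robot.observe();c=np.array([.5443,-.1896]);r=np.radians(9);E=np.array([[np.cos(r),np.sin(r)],[-np.sin(r),np.cos(r)]])
L=E@(s["tool_pos"][:2]-c)*1e3;print("local",L,s["tool_pos"][2],s["moment"])
f,W,T=cloud("wrist");z=W[...,2];L=(W[...,:2]-c)@E.T*1e3
m=(z>.074)&(z<.082)&(L[...,0]>-62)&(L[...,0]<-46)&(np.abs(L[...,1])<85);q=L[m];print(np.percentile(q,[1,50,99],axis=0).round(1).tolist(),np.median(z[m]))
E
```

```text
time: 11.02
tool_pos: [0.4718, -0.2012, 0.143]
tcp_rot: [-2.387, 2.042, -0.0]
contact_force: [-0.5, -0.2, -0.8]
finger_gap: 0.0127
grasp_force: 45.0
local [-73.41075497  -0.08486017] 0.14296785298668616 [ 0.11066645 -0.04705616 -0.01248679]
[[-56.7, -83.9], [-55.4, -43.6], [-53.8, 4.1]] 0.07801571567183048
```

The tip is 9 mm inside the mouth, with no force and the tray unmoved. I'll continue.

```bash
python3 -m crank '[{"tx":0,"ty":-0.018,"tz":0,"ax":0,"ay":0,"az":0,"fingers":1},{"tx":0,"ty":-0.018,"tz":0,"ax":0,"ay":0,"az":0,"fingers":1},{"tx":0,"ty":-0.018,"tz":0,"ax":0,"ay":0,"az":0,"fingers":1},{"tx":0,"ty":-0.018,"tz":0,"ax":0,"ay":0,"az":0,"fingers":1},{"tx":0,"ty":-0.018,"tz":0,"ax":0,"ay":0,"az":0,"fingers":1}]' 45
python3 -m crank '[{"tx":0,"ty":-0.006,"tz":0,"ax":0,"ay":0,"az":0,"fingers":1},{"tx":0,"ty":-0.006,"tz":0,"ax":0,"ay":0,"az":0,"fingers":1},{"tx":0,"ty":-0.006,"tz":0,"ax":0,"ay":0,"az":0,"fingers":1},{"tx":0,"ty":0,"tz":0,"ax":0,"ay":0,"az":0,"fingers":1},{"tx":0,"ty":0,"tz":0,"ax":0,"ay":0,"az":0,"fingers":1}]' 45
cat >> h.py <<'E'
def chk():
    s=robot.observe();c=np.array([.5443,-.1896]);r=np.radians(9);E=np.array([[np.cos(r),np.sin(r)],[-np.sin(r),np.cos(r)]])
    L=E@(s["tool_pos"][:2]-c)*1e3;print("local",L,s["tool_pos"][2],s["contact_force"],s["moment"])
    f,W,T=cloud("wrist");z=W[...,2]-s["tool_pos"][2]+.143;L=(W[...,:2]-c)@E.T*1e3
    m=(z>.07)&(z<.085)&(L[...,0]>-62)&(L[...,0]<-40)&(L[...,1]<-25)&(L[...,1]>-85);q=L[m]
    print("front rim",len(q),np.percentile(q,[1,50,99],axis=0).round(1).tolist(),np.median(z[m]))
    return f,W,L
E
python3 -c "
from h import *
chk()"
```

```text
time: 11.7
tool_pos: [0.4985, -0.197, 0.143]
tcp_rot: [2.387, -2.042, -0.0]
contact_force: [0.4, 0.6, -1.4]
finger_gap: 0.0126
grasp_force: 45.0
time: 12.32
tool_pos: [0.5033, -0.1962, 0.143]
tcp_rot: [2.387, -2.043, -0.0]
contact_force: [1.2, -0.2, -0.4]
finger_gap: 0.0127
grasp_force: 45.0
local [-41.51568154  -0.11652875] 0.1430278476877993 [ 1.15822644 -0.15006798 -0.36220113] [ 0.0791157  -0.03917094 -0.05425592]
front rim 456 [[-56.6, -84.3], [-55.0, -56.3], [-53.7, -25.8]] 0.07780345815579119
```

```bash
python3 -m crank '[{"tx":0,"ty":-0.004,"tz":0,"ax":0,"ay":0,"az":0,"fingers":1},{"tx":0,"ty":-0.004,"tz":0,"ax":0,"ay":0,"az":0,"fingers":1},{"tx":0,"ty":-0.004,"tz":0,"ax":0,"ay":0,"az":0,"fingers":1},{"tx":0,"ty":0,"tz":0,"ax":0,"ay":0,"az":0,"fingers":1},{"tx":0,"ty":0,"tz":0,"ax":0,"ay":0,"az":0,"fingers":1}]' 45
python3 -c "
from h import *
chk()"
```

```text
time: 13.0
tool_pos: [0.5065, -0.1956, 0.1428]
tcp_rot: [2.386, -2.042, -0.002]
contact_force: [-1.9, 0.0, 0.3]
finger_gap: 0.0125
grasp_force: 45.0
local [-3.82985619e+01 -3.73877409e-02] 0.14284032235043198 [-1.89597399  0.02056299  0.30208304] [-0.02486072  0.7794863  -0.02590244]
front rim 470 [[-55.3, -84.4], [-53.5, -57.1], [-52.3, -25.9]] 0.07790478442735617
```

The shoulders are home: the tray was nudged back 1.4 mm and the moment shows contact. Now a slow lift.

```bash
python3 -m crank '[{"tx":0,"ty":0,"tz":-0.006,"ax":0,"ay":0,"az":0,"fingers":1},{"tx":0,"ty":0,"tz":-0.01,"ax":0,"ay":0,"az":0,"fingers":1},{"tx":0,"ty":0,"tz":-0.01,"ax":0,"ay":0,"az":0,"fingers":1},{"tx":0,"ty":0,"tz":-0.01,"ax":0,"ay":0,"az":0,"fingers":1},{"tx":0,"ty":0,"tz":-0.006,"ax":0,"ay":0,"az":0,"fingers":1}]' 48
python3 -m crank '[{"tx":0,"ty":0,"tz":-0.006,"ax":0,"ay":0,"az":0,"fingers":1},{"tx":0,"ty":0,"tz":-0.01,"ax":0,"ay":0,"az":0,"fingers":1},{"tx":0,"ty":0,"tz":-0.01,"ax":0,"ay":0,"az":0,"fingers":1},{"tx":0,"ty":0,"tz":-0.01,"ax":0,"ay":0,"az":0,"fingers":1},{"tx":0,"ty":0,"tz":-0.006,"ax":0,"ay":0,"az":0,"fingers":1}]' 48
python3 - <<'E'
from h import *
f,W,L=chk();s=robot.observe()
z=W[...,2];m=(L[...,0]>-45)&(L[...,0]<40)&(L[...,1]>-90)&(L[...,1]<-20)&(z>.05)&(z<.12);P=np.c_[L[m]/1e3,np.ones(m.sum())];print("floor plane",m.sum(),np.linalg.lstsq(P,z[m],rcond=None)[0])
E
```

```text
time: 13.68
tool_pos: [0.5068, -0.1956, 0.1556]
tcp_rot: [2.387, -2.043, -0.001]
contact_force: [-0.7, 0.1, -4.9]
finger_gap: 0.0128
grasp_force: 48.0
time: 14.3
tool_pos: [0.5074, -0.1957, 0.1687]
tcp_rot: [-2.387, 2.042, -0.002]
contact_force: [-0.3, -0.4, -3.9]
finger_gap: 0.0129
grasp_force: 48.0
local [-37.36977845  -0.21766602] 0.16870270311246957 [-0.31477077 -0.36033912 -3.88839188] [0.06016834 0.06422276 0.00199662]
front rim 409 [[-53.0, -84.1], [-51.4, -57.1], [-50.0, -25.7]] 0.07764723559296324
floor plane 11664 [-0.0667279   0.03026718  0.08711179]
```

Tilt is about 0.07 rad and still seated. I'll go on up, pitching the nose up by about 2.5°.

```bash
python3 -m crank '[{"tx":0,"ty":0.002,"tz":-0.015,"ax":0.004,"ay":0,"az":0,"fingers":1},{"tx":0,"ty":0.002,"tz":-0.025,"ax":0.004,"ay":0,"az":0,"fingers":1},{"tx":0,"ty":0.002,"tz":-0.03,"ax":0.004,"ay":0,"az":0,"fingers":1},{"tx":0,"ty":0.002,"tz":-0.03,"ax":0.004,"ay":0,"az":0,"fingers":1},{"tx":0,"ty":0.002,"tz":-0.03,"ax":0.004,"ay":0,"az":0,"fingers":1}]' 48
python3 -m crank '[{"tx":0,"ty":0.002,"tz":-0.03,"ax":0.004,"ay":0,"az":0,"fingers":1},{"tx":0,"ty":0.002,"tz":-0.03,"ax":0.004,"ay":0,"az":0,"fingers":1},{"tx":0,"ty":0,"tz":-0.03,"ax":0,"ay":0,"az":0,"fingers":1},{"tx":0,"ty":0,"tz":-0.025,"ax":0,"ay":0,"az":0,"fingers":1},{"tx":0,"ty":0,"tz":-0.015,"ax":0,"ay":0,"az":0,"fingers":1}]' 48
python3 -m crank '[{"tx":0,"ty":0,"tz":0,"ax":0,"ay":0,"az":0,"fingers":1},{"tx":0,"ty":0,"tz":0,"ax":0,"ay":0,"az":0,"fingers":1},{"tx":0,"ty":0,"tz":0,"ax":0,"ay":0,"az":0,"fingers":1},{"tx":0,"ty":0,"tz":0,"ax":0,"ay":0,"az":0,"fingers":1},{"tx":0,"ty":0,"tz":0,"ax":0,"ay":0,"az":0,"fingers":1}]' 48
python3 - <<'E'
from h import *
f,W,L=chk();s=robot.observe();cv2.imwrite("pics/w5.png",f["img"][...,::-1])
z=W[...,2];m=(L[...,0]>-45)&(L[...,0]<40)&(L[...,1]>-90)&(L[...,1]<-20)&(z>.12)&(z<.2);P=np.c_[L[m]/1e3,np.ones(m.sum())];print("floor plane",m.sum(),np.linalg.lstsq(P,z[m],rcond=None)[0])
print(s["joint_velocities"].round(3))
E
```

```text
time: 14.98
tool_pos: [0.5034, -0.1962, 0.208]
tcp_rot: [-2.368, 2.027, -0.033]
contact_force: [1.1, -0.6, -3.5]
finger_gap: 0.0124
grasp_force: 48.0
time: 15.6
tool_pos: [0.5009, -0.1966, 0.2466]
tcp_rot: [-2.361, 2.02, -0.045]
contact_force: [-0.2, 0.3, -4.8]
finger_gap: 0.0124
grasp_force: 48.0
time: 16.23
tool_pos: [0.5007, -0.1966, 0.246]
tcp_rot: [-2.361, 2.021, -0.044]
contact_force: [0.5, 0.4, -3.7]
finger_gap: 0.0123
grasp_force: 48.0
local [-44.13581961  -0.09993743] 0.2459689676460944 [ 0.45584462  0.39981549 -3.68303604] [0.03987641 0.15402279 0.05305499]
front rim 411 [[-56.9, -84.4], [-55.4, -56.9], [-53.9, -25.8]] 0.07710565938697697
floor plane 11614 [-0.02722164  0.03099095  0.16603978]
[ 0.    -0.002 -0.001 -0.    -0.    -0.001]
```

View pics/w5.png

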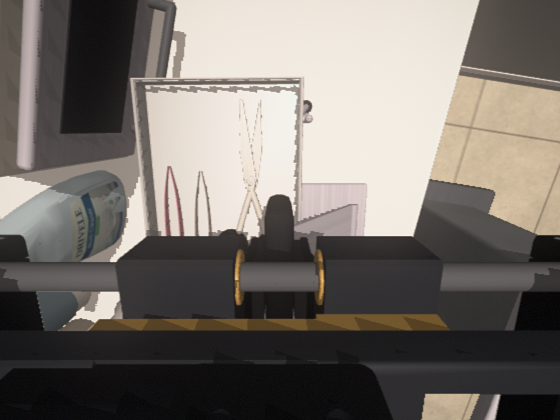

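The view shows the tray hanging over the stand with the scissors (250,165) and both tweezers (170,205) and (203,205) inside. The floor is at z 0.166, tilt is about 0.04 rad, and everything is still.

```bash
python3 -c "
from bench import job
print(job.finish_job())"
```

```text
the job is handed in; nothing more can be done
None
```

The tray is held on its handle about 10 cm above the stand, level to about 0.04 rad and still, with the tongue home in the pocket and all three instruments in it; I handed the job in at about 16 s, and no verdict was returned.

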